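Fit the garland peg to the Ganesh plaque

ROBOT

A 7-joint arm with a two-finger parallel gripper is mounted at the origin on the work surface. World frame = base frame: x ahead of the robot, y to its left, z up, the work surface at z = 0. Lengths are in m, angles in rad, forces in N, time in s.
With the tool pointing down it reaches from about 0.4 to 0.85 m from the base axis. Payload 10.4 kg.
Tool frame: the origin (TCP) lies midway between the tips of the shut fingers; the grasp point (between the pads) lies 19 mm behind it; z points along the fingers, x is the direction in which the jaws open and shut, and the axes are right-handed (so a half turn about z gives the same grasp; the last joint's range is limited). The gripper opens to 85 mm and grips with 20 to 120 N. Pads are 22 mm wide; open, the fingers measure 114 mm over their backs; the gripper's body (76 mm by 85 mm) begins 54 mm behind the grasp point. The pads swing forward as they close: fully open they stand 13 mm farther back than shut.
Start: joints at [1.167, 0.332, -0.065, 1.46, 0.022, 1.35, -0.088], TCP at [0.232, -0.58, 0.205] pointing down, gripper open.
Joint ranges: [-2.6, 2.6], [-0.5, 2.12], [-1.47, 1.34], [0.16, 2.42], [-1.27, 4.41], [0.06, 2.06], [-2.6, 2.6]. Speed limits (rad/s): [2.22, 2.22, 2.79, 2.79, 3.14, 3.14, 3.14].

INTERFACE

Orientations are given as a unit quaternion [x, y, z, w].
In Python, from workcell import monitor, eyes, ticket, models gives the robot as it stands.
- The arm moves only by the tool servo_tool, never from a script. Its argument "motion" is a list of rows, each a list of 7 numbers: the opening, from 0 (shut) to 1 (fully open), then the shift along the tool's x, y, z in m, then the turn, a rotation vector about the tool's x, y, z in degrees. In form: [[fingers, tx, ty, tz, rx, ry, rz], ...]. A call has 1 to 20 rows; each row is the pose to reach, as a shift and turn from the pose commanded when the call began, along the tool's axes at that moment; what a row does not reach only later rows make up. A row lasts 1/8 s, in which the tool goes at most 62.5 mm and 10.7 degrees, less where a joint would pass 70% of its speed; a pose out of reach is approached as far as the arm can. A call with a gripper value outside its range is refused whole. The fingers move at their own pace and stop on an object; "grip_force" is the grip in N (left out, the last holds). Time passes only in rows, so rows that repeat a pose let the fingers close. It gives the time, the measured TCP pose, the force and the opening at its end, in the units of the state.
- monitor.get_obs(): the state, without advancing time (a new reading comes with each control period).
- eyes.camera(name): name is "side" or "top"; returns (picture, depth): 384x512x3 uint8, blue, green, red; 384x512 float32, m along the optical axis (not along the pixel's ray), 0 where there is no reading.
- eyes.camera_info(name): a dict with "intrinsics" (3x3 intrinsics, pixels), "extrinsics" (4x4, takes a point from world to camera coordinates). Camera axes: x right, y down, z forward; pixel columns grow to the right and rows downward; lengths in m; the calibration is good to about 2 mm. A picture is of the moment at which its call begins. camera_info takes no time and is no camera call.
- ticket.hand_in(): hands the job in, once; it reports no verdict.
Trained networks look in the newest picture that a camera, given by its name, has taken for a name from the list of things; names that differ only in an ending like _2 or _b are one class to them, and where a whole thing is asked for, a point or a joint stands for the part that bears it (a point fixed in the world has none). Each returns a list of dicts, best first, with "confidence" (0 to 1); they miss things now and then, are a little off and sometimes report something else, mostly with a low value. They report only what shows in the picture. A call takes as long as a camera call. They do not tell look-alikes from the thing itself.
- models.boxes_of(camera, thing): "point" ([x, y, z] in m, in the coordinates of the camera as it stood for that picture, good to about 4 mm: the middle of the surface that is visible of it).
The state is a dict: "clock": time; "joint_pos": joint angles; "joint_velocities": joint speeds; "tau": joint torques, N m; "position": TCP position; "ee_rot": TCP orientation; "ft_force": force on the tool from outside, world axes, zero at the start; "torque": the same for the moment, N m; "grip_width": opening from 0.0 (shut) to 1.0 (fully open).
Only numpy, scipy, OpenCV 4.12 (cv2) and the standard library are available. Lean on these libraries where they do the work, as an engineer would, in place of code of your own. Each camera call takes 0.05 s, during which the arm holds its last target. There are 200 camera calls.

TASK

Take the red-headed garland peg out of its holder in the middle of the diya tray and fit it to the sloping Ganesh plaque: pass its T-foot through the narrow slot of the brass plate without forcing it, then give it a quarter turn so that the foot lies crosswise under the plate and holds. Leave the peg seated with its flange resting on the plate, let go of it, and do not disturb the six diyas.

Things in the scene. Friction and masses are not known exactly. Their poses are not given: they have to be found in the camera images.
- peg_grip (a point): Centre of the peg's red head: a flat block 14 mm thick (x), 30 wide (y), 34 tall (z, up from the foot); pinch it across the 14 mm. Peg about 90 g, upright at the start. On its axis below this point: underside of a round flange (30 mm across, 4 thick) at 21 mm, 8 mm stem, T-foot from 30 to 38 mm. Both its ways round fit the slot.
- peg_foot (a point): Centre of the peg's T-foot, a brass bar 30 mm long (y), 8 wide (x), 8 tall (z), on the peg's axis 34 mm below the head's centre; axes as the head's. At the start it hangs freely in the holder's pocket; lift it straight up 30 mm or more to clear the holder.
- tray: Fixed blue tray, 256 mm across, 6 mm thick, that carries the diyas; origin under its centre. In its middle stands the peg's holder, a block 44 (x) by 64 (y) mm, top 26 mm above the trolley top; the peg's flange rests on it.
- slot_mark (a point): Middle of the brass plate's range of settings, at the plate's top face, 85 mm above the trolley top; fixed to the plaque, not the plate. x up the slope, y level and along the slot, z square out of the plaque, 23 deg off vertical towards its low edge. The plate's real centre, the slot, lies up to 7 mm up or down the slope (x) of here, not shown by this reading; exact in y. Find it by touch.
- plaque: Fixed wooden plaque; origin, axes as slot_mark. Its stiffly set brass plate (82 x by 76 y, 6 mm thick, flat) has a through-slot 34 mm long (y), 11.5 wide (x) at its centre, and free room below to turn the foot. Seated: flange on the plate's top, foot's top 3 mm under the plate. Locked: foot's bar along x, turned either way. Wood 6 mm lower round the plate; relief 10 mm high from x = 55 mm up.
- diya0: One of six loose small clay lamps, 58 mm across, 22 mm tall, in a circle of 93 mm radius round the peg's holder on the 6 mm thick blue tray (256 mm across); origin at its base's centre. Leave alone.
- diya1: One of six loose small clay lamps, 58 mm across, 22 mm tall, in a circle of 93 mm radius round the peg's holder on the 6 mm thick blue tray (256 mm across); origin at its base's centre. Leave alone.
- diya2: One of six loose small clay lamps, 58 mm across, 22 mm tall, in a circle of 93 mm radius round the peg's holder on the 6 mm thick blue tray (256 mm across); origin at its base's centre. Leave alone.
- diya3: One of six loose small clay lamps, 58 mm across, 22 mm tall, in a circle of 93 mm radius round the peg's holder on the 6 mm thick blue tray (256 mm across); origin at its base's centre. Leave alone.
- diya4: One of six loose small clay lamps, 58 mm across, 22 mm tall, in a circle of 93 mm radius round the peg's holder on the 6 mm thick blue tray (256 mm across); origin at its base's centre. Leave alone.
- diya5: One of six loose small clay lamps, 58 mm across, 22 mm tall, in a circle of 93 mm radius round the peg's holder on the 6 mm thick blue tray (256 mm across); origin at its base's centre. Leave alone.
Things that resemble listed ones, but are neither listed nor needed, are in the scene too. What is meant by the part that bears peg_grip is not black or blue, and is the smaller of those in its own colour.

How it is judged:
On the way, in this order (a step that is already met when the one before it is completed fails the run):
1. the peg is lifted out of its holder in the gripper (distance of peg_foot from where it was at the start of the episode above 0.04 m and contact force between peg and the fingers above 1 N), for 0.2 s.
2. the T-foot, lined up with the slot, has passed through the plate (its centre more than 8.5 mm below the plate's top face) (z of peg_foot in the frame of slot_mark below -0.0085 m and x of peg_foot in the frame of slot_mark between -0.018 and 0.018 m and y of peg_foot in the frame of slot_mark between -0.014 and 0.014 m and angle between the y axis of peg_foot and the y axis of slot_mark, either way round below 0.3 rad), for 0.1 s.
3. the peg is turned a quarter turn with the foot below the plate (z of peg_foot in the frame of slot_mark below -0.0085 m and x of peg_foot in the frame of slot_mark between -0.018 and 0.018 m and y of peg_foot in the frame of slot_mark between -0.014 and 0.014 m and angle between the y axis of peg_foot and the x axis of slot_mark, either way round below 0.35 rad), for 0.2 s.
At the end, for the whole second after the job is handed in: T-foot under the slot plate: its centre 8.5 to 18 mm below the plate's top, within 18 mm (slope) and 14 mm (sideways) of the mark; its bar within 20 deg of straight up the slope; peg axis within 14 deg of square to the plaque; let go and at rest (all of step 3 and z of peg_foot in the frame of slot_mark above -0.018 m and angle between the z axis of peg_foot and the z axis of slot_mark, either way round below 0.25 rad and linear speed of peg below 0.02 m/s and angular speed of peg below 0.2 rad/s and contact force between peg and the fingers below 0.1 N); the robot touches nothing.
It fails at once if the peg is forced: more than 80 N between peg and plaque (contact force between peg and plaque above 80 N).
It fails at once if the peg is dropped or thrown away: foot centre under 8 mm above the trolley top (height (world z) of peg_foot below 0.008 m).
It fails at once if a diya is disturbed (moved more than 15 mm or tipped over 20 deg) (distance of any of diya0, diya1, diya2, diya3, diya4, diya5 from where it was at the start of the episode above 0.015 m or angle between any of diya0, diya1, diya2, diya3, diya4, diya5's own z axis and vertical above 0.35 rad).
It also fails if it takes over 58 s, if anything falls off the work surface, if the arm or the gripper's body presses on something with over 40 N, if the wrist force passes 120 N, or if a joint passes its speed limit or range.

## Working session

There is one attempt and no reset: what is moved stays moved. The work goes in short steps, Python scripts to look and compute and a tool call to move; the robot and the scene stay as the last step left them, time stands still between calls to the robot, and variables do not carry over. Pictures are saved under pics/ and viewed, about 8 in all and at most 12, crops included, and the job is handed in when it is done.

Besides the shell and the picture viewer there is one more tool, called after ">>>" in YAML: its name, and indented under it one key for each argument. servo_tool: Moves the arm, as the interface text tells. Its arguments: {"type":"object","properties":{"motion":{"type":"array"},"grip_force":{"type":"number"}},"required":["motion"]}

```bash
ls; mkdir -p pics; cat > h.py <<'E'
import numpy as np, cv2
from scipy.spatial.transform import Rotation as R
from workcell import monitor, eyes, ticket, models
def toworld(cam,p):
    E=np.linalg.inv(eyes.camera_info(cam)["extrinsics"]); return (E@np.r_[p,1])[:3]
def cloud(cam,d):
    i=eyes.camera_info(cam); K=np.array(i["intrinsics"]); E=np.linalg.inv(i["extrinsics"])
    v,u=np.mgrid[:d.shape[0],:d.shape[1]]
    P=np.stack([(u-K[0,2])/K[0,0]*d,(v-K[1,2])/K[1,1]*d,d],-1)
    W=P@E[:3,:3].T+E[:3,3]; W[d==0]=np.nan; return W
E
python3 - <<'E'
from h import *
np.set_printoptions(precision=4,suppress=True)
o=monitor.get_obs(); print(o)
ims=[]
for c in("top","side"):
    im,d=eyes.camera(c); np.savez(f"pics/{c}0.npz",im=im,d=d); cv2.imwrite(f"pics/{c}0.png",im)
    print(c, eyes.camera_info(c))
    for t in("peg_grip","slot_mark","plaque","tray","diya0"):
        for r in models.boxes_of(c,t):
            print(c,t,round(r["confidence"],2),toworld(c,r["point"]))
E
```

```text
pics
{'clock': 0.0, 'joint_pos': array([ 1.1674,  0.3329, -0.0647,  1.461 ,  0.0215,  1.3499, -0.0885]), 'joint_velocities': array([-0.0005, -0.0008, -0.0019,  0.0004, -0.0017,  0.0031,  0.0009]), 'tau': array([ -0.0004, -62.5451,   0.0488, -39.1603,   0.0161,   0.01  ,
        -0.    ]), 'position': array([ 0.2321, -0.5798,  0.2042]), 'ee_rot': array([ 0.8281, -0.5605, -0.0006, -0.0004]), 'ft_force': array([-0.4495, -1.4566,  0.0446]), 'torque': array([ 0.0547, -0.0422,  0.0141]), 'grip_width': 1.0013678970305064}
top {'intrinsics': array([[471.421 ,   0.    , 253.9909],
       [  0.    , 471.421 , 191.0089],
       [  0.    ,   0.    ,   1.    ]]), 'extrinsics': array([[ 0.0034, -1.    , -0.0028, -0.0585],
       [-0.9867, -0.0029, -0.1627,  0.6487],
       [ 0.1626,  0.0033, -0.9867,  1.1782],
       [ 0.    ,  0.    ,  0.    ,  1.    ]])}
top peg_grip 0.73 [ 0.5877 -0.4369  0.0645]
top peg_grip 0.67 [ 0.5634 -0.209   0.0631]
top peg_grip 0.52 [ 0.7758 -0.2683  0.0708]
top peg_grip 0.46 [ 0.5344 -0.0069  0.0529]
top slot_mark 0.6 [0.6552 0.1784 0.098 ]
top plaque 0.55 [0.6569 0.18
[... 534 characters left out ...]
814],
       [ 0.1113,  0.7618, -0.6381,  0.9318],
       [ 0.    ,  0.    ,  0.    ,  1.    ]])}
side peg_grip 0.79 [ 0.54   -0.0098  0.0386]
side peg_grip 0.77 [ 0.5731 -0.223   0.0513]
side peg_grip 0.77 [ 0.5909 -0.4503  0.0569]
side peg_grip 0.68 [ 0.7816 -0.2818  0.0551]
side slot_mark 0.82 [0.6571 0.1585 0.0963]
side slot_mark 0.71 [ 0.5743 -0.2252  0.051 ]
side plaque 0.89 [0.6546 0.1595 0.0998]
side plaque 0.24 [ 0.637  -0.2757  0.0263]
side tray 0.83 [ 0.5716 -0.2379  0.0048]
side diya0 0.97 [ 0.5084 -0.1488  0.0297]
side diya0 0.95 [ 0.5974 -0.1208  0.0324]
side diya0 0.74 [ 0.5418 -0.2977  0.0226]
side diya0 0.61 [ 0.6633 -0.1903  0.0272]
side diya0 0.59 [ 0.6357 -0.2768  0.0258]
```

```bash
python3 - <<'E'
import cv2
cv2.imwrite("pics/both0.png",cv2.resize(cv2.vconcat([cv2.imread("pics/top0.png"),cv2.imread("pics/side0.png")]),(400,600)))
E
```

```text
(no output)
```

View pics/top0.png

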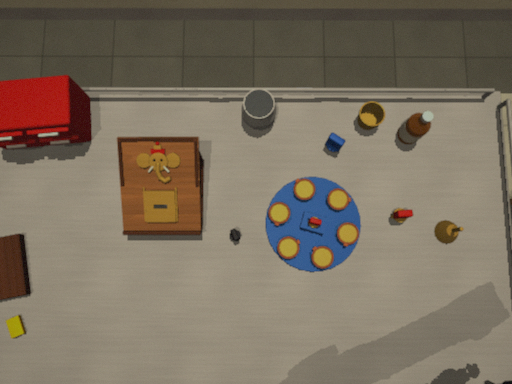

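View pics/side0.png

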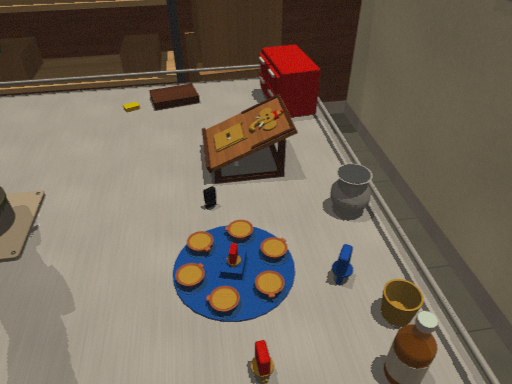

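The top view shows the small red peg at (314,222) in its blue holder. The larger red look-alike is at (403,214), and the brass plate with its dark slot is at (160,206), with the plaque rising to the top of the image. Next I measure the poses.

```bash
cat > m.py <<'E'
from h import *
np.set_printoptions(precision=4,suppress=True)
def rect(xy):
    (c,s,a)=cv2.minAreaRect((xy*1000).astype(np.float32)); return np.array(c)/1000,np.array(s),a
out=[]
for c in("top","side"):
    z=np.load(f"pics/{c}0.npz"); im,d=z["im"],z["d"]; W=cloud(c,d); hsv=cv2.cvtColor(im,cv2.COLOR_BGR2HSV).astype(int)
    H,S,V=hsv[...,0],hsv[...,1],hsv[...,2]
    near=np.hypot(W[...,0]-.568,W[...,1]+.215)<.045
    red=near&((H<8)|(H>172))&(S>150)&(V>90)&(W[...,2]>.035)
    P=W[red]; print(c,"red",len(P),P.min(0),P.max(0),P.mean(0))
    top=P[P[:,2]>np.percentile(P[:,2],95)-.006]; print(" top",rect(top[:,:2]),top[:,2].mean())
    hold=near&(H>100)&(H<130)&(S>100)&(W[...,2]>.02)&(W[...,2]<.032); Q=W[hold]; print(" holder",len(Q),rect(Q[:,:2]),Q[:,2].mean())
    # plate: brass colour, near
    pn=(abs(W[...,0]-.64)<.12)&(abs(W[...,1]-.17)<.09)&(W[...,2]>.04)
    brass=pn&(H>15)&(H<32)&(S>120)&(V>80)&(W[...,0]<.66)
    B=W[brass]; ctr=np.median(B,0)
    n=None
    for k in range(3):
        m=B.mean(0); n=np.linalg.svd(B-m,full_matrices=False)[2][2]; B=B[abs((B-m)@n)<.004]
    n*=np.sign(n[2]); yv=np.cross(n,[0,0,1]);yv/=np.linalg.norm(yv); 
    xv=np.cross(yv,n); 
    if xv[2]<0: xv,yv=-xv,-yv
    q=np.c_[(B-m)@xv,(B-m)@yv]; r=rect(q); print(" plate n",n,"tilt",np.degrees(np.arccos(n[2])),"x",xv,"y",yv,"mean",m,"rect",r,"ctr",m+r[0][0]*xv+r[0][1]*yv)
    # whole wood top
    allp=W[pn]; dd=(allp-m)@n; 
    # dark slot pixels
    l=np.stack([(W-m)@xv,(W-m)@yv,(W-m)@n],-1)
    ins=pn&(abs(l[...,0]-r[0][0])<.025)&(abs(l[...,1]-r[0][1])<.03)
    sl=ins&(V<75)
    vv,uu=np.nonzero(sl); print(" slot px",len(vv),uu.mean() if len(vv) else 0,vv.mean() if len(vv) else 0, l[sl].mean(0) if len(vv) else 0)
    # project slot px on plane
    if len(vv):
        i=eyes.camera_info(c); K=np.array(i["intrinsics"]); Ei=np.linalg.inv(i["extrinsics"])
        w=np.clip(110-V[sl],0,None)
        ray=np.c_[(uu-K[0,2])/K[0,0],(vv-K[1,2])/K[1,1],np.ones(len(vv))]@Ei[:3,:3].T; o=Ei[:3,3]
        t=((m-o)@n)/(ray@n); X=o+ray*t[:,None]; print(" slot world",np.average(X,axis=0,weights=w), "ext",rect(np.c_[(X-m)@xv,(X-m)@yv]))
    u,v={"top":(160,206),"side":(229,136)}[c]; a=cv2.resize(im[v-40:v+40,u-50:u+50],(500,400),interpolation=cv2.INTER_CUBIC)
    out.append(a)
z=np.load("pics/top0.npz")["im"]; b=cv2.resize(z[200:245,287:343],(498,400),interpolation=cv2.INTER_CUBIC)
cv2.imwrite("pics/crop0.png",cv2.vconcat(out)[:, :]); cv2.imwrite("pics/crop0.png",cv2.resize(cv2.vconcat(out),(500,600*800//800)) if 0 else cv2.hconcat([cv2.resize(x,(390,320)) for x in (out[0],out[1])]))
E
python3 m.py
```

```text
top red 54 [ 0.5618 -0.2261  0.0579] [ 0.5775 -0.1997  0.069 ] [ 0.5697 -0.213   0.0641]
 top (array([ 0.5698, -0.2129]), array([27.5755, 12.6802]), 75.14008331298828) 0.06504883269469189
 holder 265 (array([ 0.569 , -0.2126]), array([64.0302, 44.845 ]), 73.70320129394531) 0.026025729906413733
 plate n [-0.3816 -0.0094  0.9243] tilt 22.44182876980763 x [0.924  0.0227 0.3817] y [-0.0246  0.9997  0.    ] mean [0.6045 0.1815 0.0835] rect (array([ 0.0028, -0.0005]), array([87.1515, 92.0892]), 89.10108184814453) ctr [0.6071 0.1811 0.0846]
 slot px 0 0 0 0
side red 72 [ 0.5625 -0.2284  0.0606] [ 0.5788 -0.1987  0.0668] [ 0.5715 -0.2153  0.0641]
 top (array([ 0.5717, -0.2132]), array([30.138 , 13.5133]), 75.75519561767578) 0.06411240342813988
 holder 363 (array([ 0.5716, -0.2127]), array([67.4838, 44.1379]), 73.78255462646484) 0.026092914656959242
 plate n [-0.3882 -0.0075  0.9215] tilt 22.846399589666483 x [0.9214 0.0179 0.3883] y [-0.0194  0.9998  0.    ] mean [0.6063 0.177  0.0843] rect (array([0.002 , 0.0057]), array([89.999 , 94.4902]), 0.7646997570991516) ctr [0.608  0.1827 0.0851]
 slot px 7 227.57142857142858 134.71428571428572 [-0.0042  0.026  -0.0082]
 slot world [0.6041 0.189  0.0834] ext (array([-0.0024,  0.0125]), array([14.6122,  3.0581]), 82.07405853271484)
```

View pics/crop0.png

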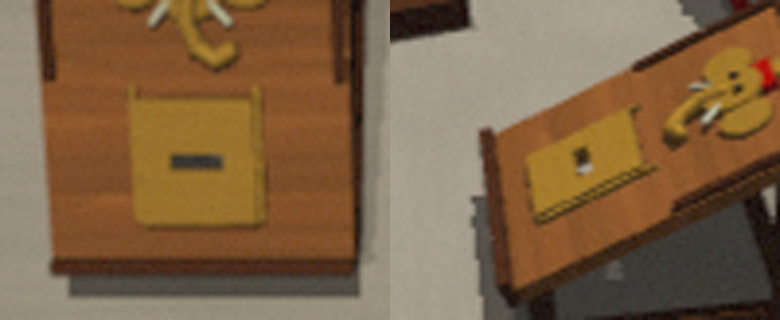

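```bash
cat > s.py <<'E'
from h import *
np.set_printoptions(precision=4,suppress=True)
from scipy.optimize import least_squares
n=np.array([-np.sin(np.radians(23)),0,np.cos(np.radians(23))]); xv=np.array([n[2],0,-n[0]]); yv=np.array([0,1.,0])
m=np.array([.608,.182,.085])
for c,(u0,v0),hw in(("top",(160,206),(13,7)),("side",(229,136),(7,8))):
    z=np.load(f"pics/{c}0.npz"); im=z["im"].astype(float)
    i=eyes.camera_info(c); K=np.array(i["intrinsics"]); E=np.array(i["extrinsics"]); Ei=np.linalg.inv(E)
    pat=im[v0-hw[1]:v0+hw[1]+1,u0-hw[0]:u0+hw[0]+1]
    bg=np.median(pat.reshape(-1,3),0); w=np.linalg.norm(pat-bg,axis=2); w[w<25]=0
    print(c); print(w.astype(int))
    vv,uu=np.mgrid[v0-hw[1]:v0+hw[1]+1,u0-hw[0]:u0+hw[0]+1]
    uc,vc=(uu*w).sum()/w.sum(),(vv*w).sum()/w.sum()
    o=Ei[:3,3]; ray=Ei[:3,:3]@np.array([(uc-K[0,2])/K[0,0],(vc-K[1,2])/K[1,1],1]); X=o+ray*((m-o)@n)/(ray@n)
    dv=(o-X); dl=np.array([dv@xv,dv@yv,dv@n]); sh=dl[:2]/dl[2]*.006
    print(uc,vc,"raw",(X-m)@xv,(X-m)@yv,"shift of bottom",sh,"X",X)
    zz=z["d"]; W=cloud(c,zz)
    # plate side edges: lateral extent
E
python3 s.py
python3 - <<'E'
from h import *
def tgt(p,Rt):
    o=monitor.get_obs(); R0=R.from_quat(o["ee_rot"]); print("cmd",R0.inv().apply(np.array(p)-o["position"]),(R0.inv()*Rt).as_rotvec(degrees=True))
a=np.radians(-16.25); x=np.array([np.cos(a),np.sin(a),0]); z=np.array([0,0,-1.]); y=np.cross(z,x)
tgt([.571,-.213,.13],R.from_matrix(np.c_[x,y,z]))
E
```

```text
top
[[  0   0   0   0   0   0   0   0   0   0   0   0   0   0   0   0   0   0
    0   0   0   0   0   0   0   0   0]
 [  0   0   0   0   0   0   0   0   0   0   0   0   0   0   0   0   0   0
    0   0   0   0   0   0   0   0   0]
 [  0   0   0   0   0   0   0   0   0   0   0   0   0   0   0   0   0   0
    0   0   0   0   0   0   0   0   0]
 [  0   0   0   0   0   0   0   0   0   0   0   0   0   0   0   0   0   0
    0   0   0   0   0   0   0   0   0]
 [  0   0   0   0   0   0   0   0   0   0   0   0   0   0   0   0   0   0
    0   0   0   0   0   0   0   0   0]
 [  0   0   0   0   0   0   0  37  43  41  40  40  41  41  41  38  41  35
   34   0   0   0   0   0   0   0   0]
 [  0   0   0   0   0   0  37 101 113 113 107 108 109 116 113 116 110  99
   93  69   0   0   0   0   0   0   0]
 [  0   0   0   0   0   0  32  97 109 113 112 109 114 115 118 110 112 108
  112  84  26   0   0   0   0   0   0]
 [  0   0   0   0   0   0  41  91 106 105 104 109 104 101 106 106 109 102
  104  90  29   0   0   0   0   0   0]
 [  0   0   0   0   0   0   0  44  50  47  46  46  50  47  52  46  48  49
   52
[... 1358 characters left out ...]
0   0   0   0   0   0]
 [  0   0   0   0   0  72 105 105  80   0   0   0   0   0   0]
 [  0   0   0   0   0  53  49  35   0   0   0   0   0   0   0]
 [  0   0   0   0   0   0   0   0   0   0   0   0   0   0  54]
 [  0   0   0   0   0   0   0   0   0   0   0  27  76  81  40]
 [  0   0   0   0   0   0   0   0   0   0  71  85  34   0  76]
 [  0   0   0   0   0   0   0   0  75  86  42  43  75 107  96]
 [  0   0   0   0   0   0  72  93  54  61  74 112  93  58  36]]
229.30047379679263 137.425552731165 raw -0.0010344325282937393 -0.009691580060165406 shift of bottom [ 0.0017 -0.0101] X [0.607  0.1723 0.0846]
cmd [-0.21509995 -0.45090745  0.07505154] [ 8.43562456e-04 -7.98421249e-03 -5.19338380e+01]
```

>>> servo_tool:
  motion:
    - [0.6,-0.03,-0.06,0,0,0,-8]
    - [0.6,-0.06,-0.12,0,0,0,-16]
    - [0.6,-0.085,-0.18,0,0,0,-24]
    - [0.6,-0.11,-0.24,0,0,0,-32]
    - [0.6,-0.14,-0.3,0.0,0,0,-40]
    - [0.6,-0.165,-0.36,0.02,0,0,-48]
    - [0.6,-0.195,-0.41,0.04,0,0,-52]
    - [0.6,-0.215,-0.45,0.06,0,0,-52]
    - [0.6,-0.215,-0.451,0.075,0,0,-52]
    - [0.6,-0.215,-0.451,0.075,0,0,-52]
    - [0.6,-0.215,-0.451,0.075,0,0,-52]

```text
clock: 1.98
position: [0.5706, -0.2151, 0.1308]
ee_rot: [0.99, -0.142, 0.0, 0.001]
ft_force: [-0.5, -0.7, 0.5]
grip_width: 0.598
```

>>> servo_tool:
  motion:
    - [0.6,0,0,0.03,0,0,0]
    - [0.6,0,0,0.06,0,0,0]
    - [0.6,0,0,0.085,0,0,0]
    - [0.6,0,0,0.096,0,0,0]
    - [0.6,0,0,0.096,0,0,0]
    - [0.6,0,0,0.096,0,0,0]

```text
clock: 2.72
position: [0.5718, -0.2137, 0.0355]
ee_rot: [0.99, -0.141, 0.001, 0.0]
ft_force: [0.1, -0.1, 0.6]
grip_width: 0.602
```

```bash
python3 - <<'E'
from h import *
o=monitor.get_obs(); print(o)
for c,(u,v) in(("top",(314,222)),("side",(233,258))):
    im,d=eyes.camera(c); cv2.imwrite(f"pics/{c}1.png",im)
    a=cv2.resize(im[v-40:v+40,u-50:u+50],(390,312),interpolation=cv2.INTER_CUBIC); 
    b=a if c=="top" else cv2.hconcat([b,a])
cv2.imwrite("pics/c1.png",b)
E
```

```text
{'clock': 2.725, 'joint_pos': array([ 0.61826787,  0.48076326, -0.42404713,  1.6652218 ,  0.22276836,
        1.0414759 , -0.15893961]), 'joint_velocities': array([-0.00297634, -0.00093209, -0.0022436 ,  0.00154844,  0.00193268,
       -0.00356023, -0.00114577]), 'tau': array([ 1.90602425e-01, -6.37722445e+01, -6.24056652e+00, -3.34116840e+01,
        2.83328304e-02,  1.37675903e-02,  2.49405362e-03]), 'position': array([ 0.57182007, -0.2136615 ,  0.03547604]), 'ee_rot': array([ 9.90005973e-01, -1.41021494e-01,  1.00731571e-03,  3.10873809e-04]), 'ft_force': array([ 0.10784448, -0.11642605,  0.59120884]), 'torque': array([ 0.0141795 , -0.0066569 ,  0.00486069]), 'grip_width': 0.6022044474863044}
```

View pics/c1.png

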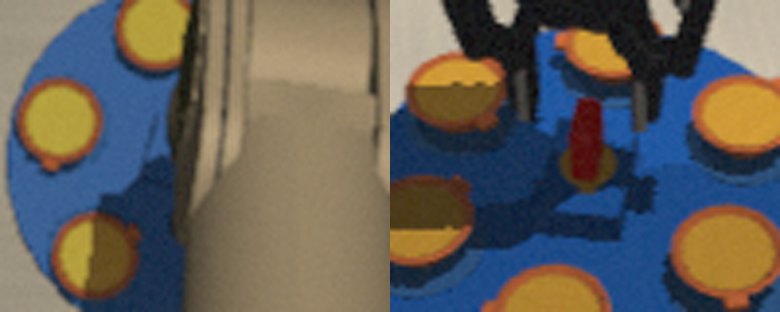

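The side view shows the red head at about (587,140) in the crop, midway between the pads at 525 and 640. Closing.

>>> servo_tool:
  motion:
    - [0.1,0,0,0,0,0,0]
    - [0.1,0,0,0,0,0,0]
    - [0.1,0,0,0,0,0,0]
    - [0,0,0,0,0,0,0]
    - [0,0,0,0,0,0,0]
    - [0,0,0,0,0,0,0]
  grip_force: 60

```text
clock: 3.58
position: [0.5715, -0.2131, 0.0344]
ee_rot: [0.99, -0.141, 0.0, 0.0]
ft_force: [0.4, -0.1, 5.7]
grip_width: 0.133
```

>>> servo_tool:
  motion:
    - [0,0,0,-0.01,0,0,0]
    - [0,0,0,-0.03,0,0,0]
    - [0,0,0,-0.06,0,0,0]
    - [0,0,0,-0.1,0,0,0]
    - [0,0,0,-0.14,0,0,0]
    - [0,0,0,-0.165,0,0,0]
    - [0,0,0,-0.165,0,0,0]
    - [0,0,0,-0.165,0,0,0]
    - [0,0,0,-0.165,0,0,0]

```text
clock: 4.7
position: [0.5704, -0.2129, 0.1979]
ee_rot: [0.99, -0.141, -0.001, -0.0]
ft_force: [0.3, -0.5, -0.7]
grip_width: 0.129
```

```bash
python3 - <<'E'
from h import *
np.set_printoptions(precision=4,suppress=True)
o=monitor.get_obs(); print(o["clock"],o["position"],o["ee_rot"],o["ft_force"])
for c in("side",):
    im,d=eyes.camera(c); W=cloud(c,d); np.savez("pics/side2.npz",im=im,d=d)
    K=eyes.camera_info(c); p=np.array(K["extrinsics"])@np.r_[o["position"],1]; q=K["intrinsics"]@(p[:3]/p[2]); print(q)
    u,v=map(int,q[:2]); a=cv2.resize(im[max(0,v-40):v+50,u-50:u+50],(700,630),interpolation=cv2.INTER_CUBIC)[:600]
cv2.imwrite("pics/c2.png",a)
E
```

```text
4.7 [ 0.5704 -0.2129  0.1979] [ 0.99   -0.1407 -0.001  -0.0002] [ 0.2877 -0.4693 -0.6995]
[229.2926 196.5794   1.    ]
```

View pics/c2.png

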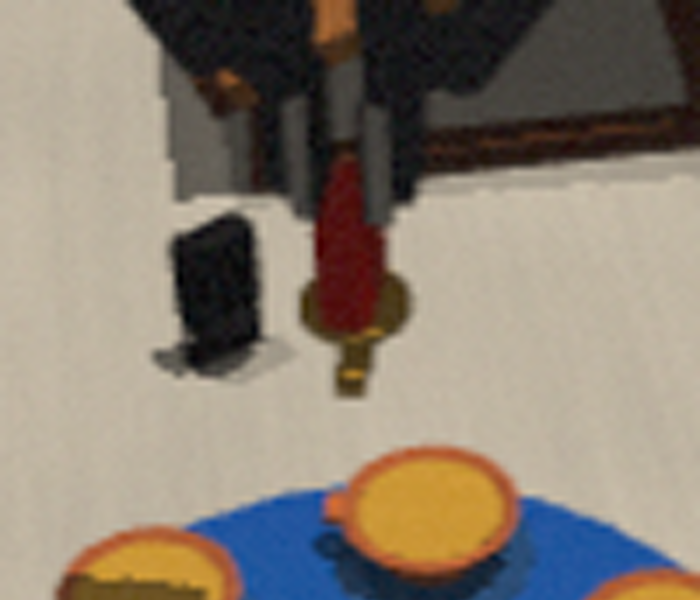

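The side view shows the peg held upright, flange at about (355,305) in the crop and foot at (352,375). I check its offset in the hand using depth.

```bash
python3 - <<'E'
from h import *
np.set_printoptions(precision=4,suppress=True)
o=monitor.get_obs(); R0=R.from_quat(o["ee_rot"])
z=np.load("pics/side2.npz"); im,d=z["im"],z["d"]; W=cloud("side",d)
hsv=cv2.cvtColor(im,cv2.COLOR_BGR2HSV).astype(int); H,S,V=hsv[...,0],hsv[...,1],hsv[...,2]
L=R0.inv().apply((W-o["position"]).reshape(-1,3)).reshape(W.shape)
near=(np.linalg.norm(L,axis=2)<.06)
red=near&((H<8)|(H>172))&(S>130)&(L[...,2]<.03)
br=near&(H>12)&(H<35)&(S>100)&(L[...,2]>-.005)
for nme,m in(("red",red),("brass",br)):
    vv,uu=np.nonzero(m)
    print(nme)
    for v in np.unique(vv):
        k=m[v]; print(v,np.nonzero(k)[0].min(),np.nonzero(k)[0].max(),1e3*L[v][k].mean(0),1e3*L[v][k][:,0].min(),1e3*L[v][k][:,0].max())
E
```

```text
red
179 226 229 [ -3.8668 -11.0294 -30.7279] -5.684950713372017 -1.421804370588133
180 226 230 [ -2.7844  -9.6668 -29.6479] -5.859082757184195 0.8529940822938252
181 226 230 [ -2.1466  -6.207  -30.1405] -5.983610167692135 1.200392509517128
182 225 230 [ -2.3382  -2.5167 -30.7531] -5.874774429589466 1.6912707652248768
183 225 230 [ -1.9829  -0.3931 -30.2213] -5.734138716928193 2.0878738471399925
184 225 230 [ -0.9849   2.2653 -30.176 ] -5.848695956154992 2.9708260836934293
185 225 230 [ -0.9428   5.3784 -30.4102] -5.421892582072839 3.601282008586057
186 224 230 [ -1.2719   8.3681 -30.5279] -6.175703287020022 3.924761855087718
187 224 230 [ -0.8755  10.6722 -30.187 ] -6.258294408743917 4.25120026769397
188 224 232 [  1.0926  12.1039 -29.3131] -5.7897439512169155 7.1418273531533325
189 224 232 [  1.2874  13.4684 -28.2179] -5.5462913725114555 6.958893142984196
190 224 233 [  1.8416  12.3329 -25.1478] -5.488452452787184 6.7097321908629635
191 224 233 [  1.8237  12.7353 -23.2479] -5.553265370714687 7.041806513569076
192 224 233 [  1.6602  12.5131 -20.8196] -6.22388939126861 7.3242211450704
[... 1432 characters left out ...]
.351172656511231
203 224 234 [ 1.9545 12.8151  4.0765] -7.910421502932166 10.041118465163967
204 226 232 [ 1.6444 14.2522  5.2134] -3.729673623017523 6.913687316234281
205 228 231 [ 2.5694 14.8371  6.9578] -0.019311420469792024 5.030249727386027
206 228 231 [ 0.6111  6.244  17.0331] -2.1350889456220234 3.129823887972687
207 228 231 [ 1.0028  8.5643 17.3609] -1.7257056109992335 3.816718586102789
208 227 231 [ 0.6499 11.6659 17.0685] -2.9862033697823773 4.22032223128515
209 227 230 [ 0.1378 14.01   17.4484] -2.639949050618399 3.040678703557357
210 227 230 [ 0.3261 15.3642 18.6245] -2.4809575801842767 2.9446813320679404
211 227 230 [ 0.1956 15.288  21.1155] -2.6856303119848093 2.964219230118142
```

```bash
cat >> h.py <<'E'
t=np.radians(23); N=np.array([-np.sin(t),0,np.cos(t)]); X=np.array([N[2],0,-N[0]]); Y=np.array([0,1.,0])
M=np.array([.608,.1825,.085])
def tgt(p,Rt):
    o=monitor.get_obs(); R0=R.from_quat(o["ee_rot"]); print("cmd",np.round(R0.inv().apply(np.array(p)-o["position"]),4),np.round((R0.inv()*Rt).as_rotvec(degrees=True),2))
def plaqueR(deg=0):
    return R.from_matrix(np.c_[X,-Y,-N])*R.from_euler("z",deg,degrees=True)
def state():
    o=monitor.get_obs(); f=o["ft_force"]; d=o["position"]-M
    print("t",o["clock"],"tcp plaque xyz mm",np.round(1e3*np.array([d@X,d@Y,d@N]),2),"F plaque",np.round([f@X,f@Y,f@N],1),"rot err deg",np.round((plaqueR().inv()*R.from_quat(o["ee_rot"])).as_rotvec(degrees=True),2),"w",round(o["grip_width"],3),"q",np.round(o["joint_pos"],2))
E
python3 -c "
from h import *
tgt(M-.0046*X+N*(.0247+.040),plaqueR())"
```

```text
cmd [-0.1024 -0.3819  0.0554] [  3.22  22.95 -15.96]
```

>>> servo_tool:
  motion:
    - [0,-0.01,-0.035,0,0,0,0]
    - [0,-0.02,-0.08,0,0.4,2.9,-2]
    - [0,-0.035,-0.13,0,0.8,5.7,-4]
    - [0,-0.05,-0.18,0,1.2,8.6,-6]
    - [0,-0.065,-0.23,0,1.6,11.5,-8]
    - [0,-0.08,-0.28,0,2,14.3,-10]
    - [0,-0.09,-0.33,0,2.4,17.2,-12]
    - [0,-0.1,-0.37,0.01,2.8,20,-14]
    - [0,-0.102,-0.382,0.03,3.2,23,-16]
    - [0,-0.102,-0.382,0.05,3.2,23,-16]
    - [0,-0.102,-0.382,0.055,3.2,23,-16]
    - [0,-0.102,-0.382,0.055,3.2,23,-16]
    - [0,-0.102,-0.382,0.055,3.2,23,-16]
    - [0,-0.102,-0.382,0.055,3.2,23,-16]

```text
clock: 6.5
position: [0.5801, 0.1822, 0.1448]
ee_rot: [0.98, 0.0, 0.201, 0.001]
ft_force: [0.1, 0.1, -1.9]
grip_width: 0.126
```

```bash
python3 -c "
from h import *
state(); tgt(M-.0046*X+N*(.0247+.008),plaqueR())"
```

```text
t 6.5 tcp plaque xyz mm [-2.36 -0.28 65.91] F plaque [-0.6  0.1 -1.8] rot err deg [-0.06  0.2  -0.02] w 0.126 q [ 0.22  0.13 -0.75  1.93  0.4   0.79 -0.75]
cmd [-0.0024 -0.0003  0.0332] [ 0.06 -0.2   0.02]
```

>>> servo_tool:
  motion:
    - [0,-0.002,0,0.01,0,0,0]
    - [0,-0.0024,0,0.025,0,0,0]
    - [0,-0.0024,0,0.033,0,0,0]
    - [0,-0.0024,0,0.033,0,0,0]
    - [0,-0.0024,0,0.033,0,0,0]

```text
clock: 7.12
position: [0.5905, 0.1824, 0.113]
ee_rot: [0.98, 0.0, 0.201, 0.001]
ft_force: [-0.8, -0.2, -1.6]
grip_width: 0.134
```

```bash
python3 - <<'E'
from h import *
state()
b=None
for c in("top","side"):
    im,d=eyes.camera(c); K=eyes.camera_info(c); p=np.array(K["extrinsics"])@np.r_[M,1]; q=K["intrinsics"]@(p[:3]/p[2]); print(c,q)
    u,v=map(int,q[:2]); a=cv2.resize(im[v-40:v+40,u-40:u+40],(390,390),interpolation=cv2.INTER_CUBIC); b=a if b is None else cv2.hconcat([b,a])
cv2.imwrite("pics/c3.png",b)
E
```

```text
t 7.125 tcp plaque xyz mm [-5.18 -0.07 32.66] F plaque [-1.3 -0.2 -1.2] rot err deg [-0.05  0.17 -0.06] w 0.134 q [ 0.19  0.2  -0.73  1.94  0.49  0.74 -0.82]
top [159.51933269 204.61390693   1.        ]
side [229.23774911 135.33743038   1.        ]
```

View pics/c3.png

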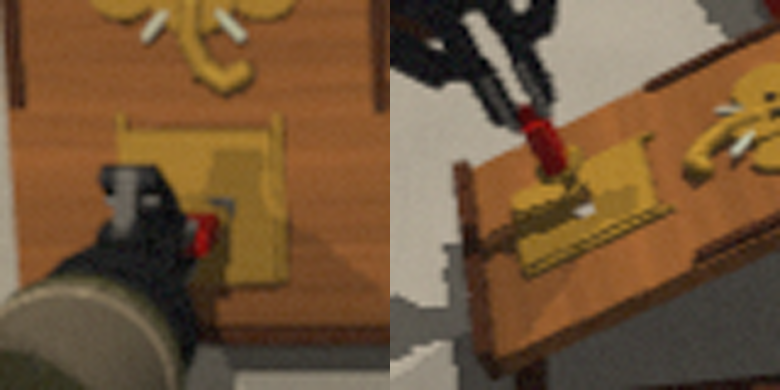

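The top view shows the slot's right end at (222,207), beside the red head at (200,235). In the side view the foot hangs just over the slot at (583,200). I descend gently.

>>> servo_tool:
  motion:
    - [0,0.0005,0,0.003,0,0,0]
    - [0,0.0005,0,0.006,0,0,0]
    - [0,0.0005,0,0.008,0,0,0]
    - [0,0.0005,0,0.009,0,0,0]
    - [0,0.0005,0,0.01,0,0,0]
    - [0,0.0005,0,0.01,0,0,0]

```text
clock: 7.98
position: [0.5948, 0.1822, 0.1037]
ee_rot: [0.98, 0.0, 0.201, 0.001]
ft_force: [-0.8, 0.3, -0.8]
grip_width: 0.136
```

```bash
python3 -c "
from h import *
state()"
```

```text
t 7.975 tcp plaque xyz mm [-4.88 -0.29 22.36] F plaque [-1.   0.3 -0.4] rot err deg [-0.06  0.15 -0.05] w 0.136 q [ 0.18  0.22 -0.72  1.94  0.51  0.73 -0.83]
```

>>> servo_tool:
  motion:
    - [0,0,0,0.001,0,0,0]
    - [0,0,0,0.002,0,0,0]
    - [0,0,0,0.003,0,0,0]
    - [0,0,0,0.004,0,0,0]
    - [0,0,0,0.005,0,0,0]
    - [0,0,0,0.005,0,0,0]

```text
clock: 8.72
position: [0.5967, 0.1822, 0.099]
ee_rot: [0.98, 0.0, 0.201, 0.001]
ft_force: [-0.4, -0.2, -1.3]
grip_width: 0.13
```

```bash
python3 -c "
from h import *
state()"
```

```text
t 8.725 tcp plaque xyz mm [-4.92 -0.34 17.31] F plaque [-0.9 -0.2 -1.1] rot err deg [-0.06  0.14 -0.05] w 0.13 q [ 0.18  0.23 -0.72  1.94  0.53  0.73 -0.84]
```

In the slot with no resistance; continuing to the flange.

>>> servo_tool:
  motion:
    - [0,0,0,0.002,0,0,0]
    - [0,0,0,0.004,0,0,0]
    - [0,0,0,0.006,0,0,0]
    - [0,0,0,0.007,0,0,0]
    - [0,0,0,0.008,0,0,0]
    - [0,0,0,0.009,0,0,0]
    - [0,0,0,0.009,0,0,0]
    - [0,0,0,0.009,0,0,0]

```text
clock: 9.72
position: [0.6003, 0.1822, 0.0909]
ee_rot: [0.98, 0.0, 0.201, 0.001]
ft_force: [-0.9, 0.5, -0.1]
grip_width: 0.131
```

```bash
python3 -c "
from h import *
state()"
```

```text
t 9.725 tcp plaque xyz mm [-4.8  -0.27  8.45] F plaque [-0.9  0.5  0.3] rot err deg [-0.06  0.15 -0.06] w 0.131 q [ 0.17  0.25 -0.71  1.94  0.55  0.71 -0.86]
```

>>> servo_tool:
  motion:
    - [0,0,0,0,0,0,5]
    - [0,0,0,0,0,0,8]
    - [0,0,0,0,0,0,8]

```text
clock: 10.1
position: [0.6003, 0.1822, 0.0909]
ee_rot: [0.977, -0.068, 0.2, -0.013]
ft_force: [0.3, -0.1, -1.0]
grip_width: 0.13
```

```bash
python3 -c "
from h import *
state()"
```

```text
t 10.1 tcp plaque xyz mm [-4.8  -0.28  8.45] F plaque [-0.1 -0.1 -1. ] rot err deg [-0.05  0.16  7.92] w 0.13 q [ 0.15  0.25 -0.69  1.94  0.54  0.71 -0.99]
```

>>> servo_tool:
  motion:
    - [0,0,0,0,0,0,-8]
    - [0,0,0,0,0,0,-16]
    - [0,0,0,0,0,0,-24]
    - [0,0,0,0,0,0,-32]
    - [0,0,0,0,0,0,-40]
    - [0,0,0,0,0,0,-48]
    - [0,0,0,0,0,0,-56]
    - [0,0,0,0,0,0,-64]
    - [0,0,0,0,0,0,-72]
    - [0,0,0,0,0,0,-80]
    - [0,0,0,0,0,0,-88]
    - [0,0,0,0,0,0,-96]
    - [0,0,0,0,0,0,-98]
    - [0,0,0,0,0,0,-98]
    - [0,0,0,0,0,0,-98]

```text
clock: 11.98
position: [0.6003, 0.1822, 0.0909]
ee_rot: [0.693, 0.692, 0.142, 0.142]
ft_force: [-0.6, 0.1, -0.4]
grip_width: 0.13
```

```bash
python3 -c "
from h import *
state()"
```

```text
t 11.975 tcp plaque xyz mm [-4.81 -0.33  8.42] F plaque [-0.7  0.1 -0.1] rot err deg [-1.700e-01  7.000e-02 -8.996e+01] w 0.13 q [ 0.37  0.31 -0.94  1.94  0.67  0.76  0.63]
```

>>> servo_tool:
  motion:
    - [0,0,0,0.0005,0,0,0]
    - [0,0,0,0.001,0,0,0]
    - [0,0,0,0.001,0,0,0]
    - [0,0,0,0.001,0,0,0]

```text
clock: 12.48
position: [0.6006, 0.1825, 0.0903]
ee_rot: [0.692, 0.693, 0.142, 0.142]
ft_force: [-5.6, -0.8, 6.5]
grip_width: 0.132
```

```bash
python3 -c "
from h import *
state()"
```

```text
t 12.475 tcp plaque xyz mm [-4.71  0.02  7.81] F plaque [-2.6 -0.8  8.1] rot err deg [-1.900e-01  8.000e-02 -9.005e+01] w 0.132 q [ 0.37  0.31 -0.94  1.94  0.67  0.76  0.63]
```

Flange contact at 8 N, at the expected height. Releasing.

>>> servo_tool:
  motion:
    - [0.2,0,0,0,0,0,0]
    - [0.3,0,0,0,0,0,0]
    - [0.5,0,0,0,0,0,0]
    - [0.6,0,0,0,0,0,0]
    - [0.6,0,0,0,0,0,0]
    - [0.6,0,0,0,0,0,0]

```text
clock: 13.22
position: [0.6007, 0.1822, 0.0899]
ee_rot: [0.692, 0.693, 0.141, 0.142]
ft_force: [0.0, 0.6, 0.9]
grip_width: 0.602
```

>>> servo_tool:
  motion:
    - [0.6,0,0,-0.01,0,0,0]
    - [0.6,0,0,-0.03,0,0,0]
    - [0.6,0,0,-0.06,0,0,0]
    - [0.6,0,0,-0.1,0,0,0]
    - [0.6,0,0,-0.15,0,0,0]
    - [0.6,-0.05,0,-0.2,0,0,0]
    - [0.6,-0.1,0,-0.22,0,0,0]
    - [0.6,-0.15,0,-0.22,0,0,0]
    - [0.6,-0.15,0,-0.22,0,0,0]
    - [0.6,-0.15,0,-0.22,0,0,0]

```text
clock: 14.48
position: [0.5141, 0.0335, 0.2927]
ee_rot: [0.692, 0.693, 0.142, 0.142]
ft_force: [0.3, 0.5, 1.0]
grip_width: 0.602
```

```bash
python3 - <<'E'
from h import *
state()
b=None
for c in("top","side"):
    im,d=eyes.camera(c); np.savez(f"pics/{c}4.npz",im=im,d=d); K=eyes.camera_info(c); p=np.array(K["extrinsics"])@np.r_[M,1]; q=K["intrinsics"]@(p[:3]/p[2])
    W=cloud(c,d); L=np.stack([(W-M)@X,(W-M)@Y,(W-M)@N],-1)*1e3
    hsv=cv2.cvtColor(im,cv2.COLOR_BGR2HSV).astype(int); red=((hsv[...,0]<8)|(hsv[...,0]>172))&(hsv[...,1]>130)&(abs(L[...,0])<30)&(abs(L[...,1])<30)&(L[...,2]>5)
    P=L[red]; print(c,len(P),np.round(P.min(0),1),np.round(P.max(0),1)); T=P[P[:,2]>P[:,2].max()-5]; print(cv2.minAreaRect(T[:,:2].astype(np.float32)))
    u,v=map(int,q[:2]); a=cv2.resize(im[v-40:v+40,u-40:u+40],(390,390),interpolation=cv2.INTER_CUBIC); b=a if b is None else cv2.hconcat([b,a])
    for r in models.boxes_of(c,"diya0"): print(c,round(r["confidence"],2),np.round(toworld(c,r["point"]),3))
cv2.imwrite("pics/c4.png",b)
E
```

```text
t 14.475 tcp plaque xyz mm [  -5.27 -149.01  227.82] F plaque [0.6 0.5 0.8] rot err deg [-1.700e-01  9.000e-02 -9.011e+01] w 0.602 q [ 0.68 -0.3  -0.71  1.93 -0.2   1.05  1.6 ]
top 90 [-17.7  -6.9   6.2] [ 9.7  5.1 43.2]
((-4.004823684692383, -1.450261116027832), (23.734766006469727, 11.917426109313965), 2.9937186241149902)
top 0.81 [ 0.636 -0.279  0.022]
top 0.76 [ 0.658 -0.187  0.023]
top 0.67 [ 0.542 -0.304  0.021]
top 0.62 [ 0.479 -0.232  0.027]
top 0.57 [ 0.508 -0.147  0.028]
side 124 [-17.8 -10.2   6.5] [10.6  5.7 39.2]
((-3.580937385559082, -2.1462020874023438), (28.032649993896484, 14.824811935424805), 3.2828681468963623)
side 0.88 [ 0.479 -0.231  0.026]
side 0.86 [ 0.6   -0.122  0.027]
side 0.75 [ 0.542 -0.299  0.025]
side 0.67 [ 0.504 -0.148  0.027]
side 0.65 [ 0.659 -0.191  0.028]
side 0.58 [ 0.635 -0.276  0.026]
```

View pics/c4.png

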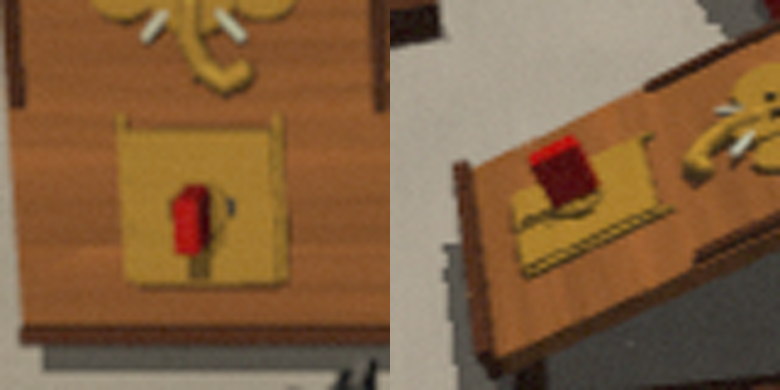

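The head stands square to the plate with its long side up the slope, at (192,220) top and (563,172) side. The flange is on the plate and the fingers are clear. Handing in.

```bash
python3 -c "
from h import *
print(ticket.hand_in())"
```

```text
the job is handed in; nothing more can be done
None
```

The peg is in the plaque: seated, given its quarter turn and let go. I handed the job in right after the last look, at about 15 s of the 58 s. No verdict is reported.

**How it went:**
- **Slot position:** it showed in the top picture about 4.6 mm down the slope from the mark, and the side picture roughly agreed.
- **Fitting:** the foot went through there with no felt resistance, under about 1.5 N, so no search by touch was needed.
- **Seating:** I turned the peg 90° and lowered it until the flange met the plate at about 8 N. Then I opened the fingers and backed well clear.

**Last checks:**
- **Head height:** its top reads 39 mm (side) and up to 43 mm (top) above the plate, against 38 mm expected when seated. I put the 43 down to depth noise.
- **Direction:** the head's long side is about 3° off straight up the slope.
- **Position:** the head is about 4 mm down the slope and 2 mm sideways of the mark.
- **Upright:** the peg looks square to the plate. I judged that by eye and did not measure its tilt.
- **Diyas:** the side camera found all six, and those it had also found at the start were within about 5 mm of where they were. The top camera missed one this time, the one near (0.60, -0.12), which the side camera did find.

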